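# Clear the ink caddy's handle and hold the caddy up level

## Task

The brush holder is sitting astride the ink caddy's carrying handle: take it off and hang it over the wooden rail, astride the bar in the same way, and let go of it there. Then lift the caddy by its handle straight up until it is at least ten centimetres clear of the bench, with the jar and the cup still standing in it, and hold it there level and still. Finish while still holding it up; leave the brush holder hanging and the other things on the bench undisturbed.

Things in the scene. Friction and masses are not known exactly. Their poses are not given: they have to be found in the camera images.
- caddy: open wooden ink caddy: tray 140 (own x) x 230 (own y; 248 over the end uprights), walls 45 high, floor 6 thick, three bays along y, bridged by a handle bar along y. About 0.45 kg empty, loose on the bench. Jar in one end bay, cup in the other, so it balances 10 to 30 mm from the bar's middle, towards the jar. Origin: centre of underside; z up
- caddy_handle (a point): centre of the caddy's handle bar, 143 above the caddy's underside; bar 18 wide (x), 26 high (top 156 above the underside), 230 long along y between the two uprights, which end level with its top; x, y, z as the caddy's
- saddle: aluminium brush holder shaped as an upside-down U, 0.14 kg, 50 long (own y). Bridge 4 thick; legs 50 deep, gap 34 between them; outside each leg an open empty pocket, top 8 below the bridge's underside; 90 over both pockets (x). Origin: middle of the bridge's underside, which rests on the bar; z up, y along the bar. Starts on the caddy's bar, within 40 of its middle
- saddle_grip (a point): centre of the dark wooden grip block on top of the brush holder, 21 above the holder's origin; block 16 (own x) x 40 (own y), 34 high, standing on the bridge, so its top is 17 above this point
- rail: fixed wooden rail on two dark steel posts: bar along its own y, 250 long, 18 wide (x), 20 high, top at 190 above the bench, posts 220 apart under it (nothing stands higher than the bar). Origin on the bench under the middle of the bar; z up
- rail_mid (a point): middle of the rail's top face, 190 above the bench; y along the rail
- jar: amber ink jar with black lid, 54 across, 75 high, roughly 0.2 kg, standing in an end bay of the caddy; origin centre of underside; z up
- cup: white plastic cup, 52 across, 55 high, light, standing in the other end bay; origin centre of underside; z up
- tin: shallow round steel ink tin, 60 across, 32 high, standing under the rail; origin centre of underside; leave alone
- spray: spray bottle, 76 across, 222 high, at the back of the bench; origin centre of underside; leave alone
- roller: ink roller with wooden handle lying at the robot's right, about 190 long, 36 high; origin under the middle of the rubber drum; leave alone
- scrub: small scrubbing brush 70 x 50 x 45 high, between the caddy and the rail; origin centre of underside; leave alone
- block: flat wooden printing block 120 x 90 x 22, at the robot's left; origin centre of underside; leave alone
- mug: white mug, 72 across, 85 high, far right; origin centre of underside; leave alone
- bowl: white bowl, 120 across, 50 high, far left; origin centre of underside; leave alone
Mind the look-alikes: they are no part of the job. Leave any green or yellow look-alike of the saddle alone. What is shaped like the cup but pink is not meant.

How it is judged:
On the way, in this order (a step that is already met when the one before it is completed fails the run):
1. the brush holder hangs astride the rail's bar, let go of (x of saddle in the frame of rail between -0.016 and 0.016 m and y of saddle in the frame of rail between -0.13 and 0.13 m and z of saddle in the frame of rail between 0.185 and 0.197 m and angle between saddle's own z axis and vertical below 0.15 rad and contact force between saddle and rail above 0.3 N and contact force between saddle and the fingers below 0.05 N and contact force between saddle and caddy below 0.05 N and linear speed of saddle below 0.03 m/s), for 0.3 s.
2. the caddy is lifted clear by the gripper, level, with jar and cup in it (height (world z) of caddy above 0.085 m and angle between caddy's own z axis and vertical below 0.09 rad and linear speed of caddy below 0.03 m/s and angular speed of caddy below 0.12 rad/s and contact force between the fingers and caddy above 3 N and contact force between caddy and rail below 0.05 N and contact force between caddy and saddle below 0.05 N and contact force between caddy and tin below 0.05 N and contact force between caddy and spray below 0.05 N and contact force between caddy and roller below 0.05 N and contact force between caddy and scrub below 0.05 N and contact force between caddy and block below 0.05 N and contact force between caddy and mug below 0.05 N and contact force between caddy and bowl below 0.05 N and z of jar in the frame of caddy between 0 and 0.02 m and x of jar in the frame of caddy between -0.065 and 0.065 m and y of jar in the frame of caddy between -0.11 and 0.11 m and angle between the z axis of each of jar, cup and the z axis of caddy, either way round below 0.2 rad and z of cup in the frame of caddy between 0 and 0.02 m and x of cup in the frame of caddy between -0.065 and 0.065 m and y of cup in the frame of caddy between -0.11 and 0.11 m), for 0.5 s.
At the end, for the whole second after the job is handed in: Caddy held by the gripper alone, underside over 85 mm up, tilt under 0.09 rad, under 0.03 m/s and 0.12 rad/s; jar and cup standing in it within 0.2 rad; brush holder resting astride the rail within 16 mm of its middle line, tilt under 0.15 rad, not touched by the gripper (all of step 1 and all of step 2); the arm keeps its last pose, push and grip.
It fails at once if the loaded caddy is tipped more than 0.35 rad (angle between caddy's own z axis and vertical above 0.35 rad).
It fails at once if another thing on the bench is moved more than 30 mm (distance of any of tin, spray, roller, scrub, block, mug, bowl from where it was at the start of the episode above 0.03 m).
It also fails if it takes over 59 s, if anything falls off the work surface, if the arm or the gripper's body presses on something with over 40 N, if the wrist force passes 120 N, or if a joint passes its speed limit or range.

## Robot

A 7-joint arm with a two-finger parallel gripper is mounted at the origin on the work surface. World frame = base frame: x ahead of the robot, y to its left, z up, the work surface at z = 0. Lengths are in m, angles in rad, forces in N, time in s.
With the tool pointing down it reaches from about 0.35 to 0.775 m from the base axis. Payload 3.1 kg.
Tool frame: the origin (TCP) lies where the fingers leave the gripper's body, on its centre line; the fingertips stand 73 mm ahead of it and the grasp point (between the pads) lies 54 mm ahead of it; z points along the fingers, y is the line along which they close (so a half turn about z gives the same grasp; the last joint's range is limited). The gripper opens to 85 mm and grips with 20 to 120 N. Pads are 22 mm wide; open, the fingers measure 114 mm over their backs; the gripper's body (76 mm by 85 mm) begins 54 mm behind the grasp point. The pads swing forward as they close: fully open they stand 13 mm farther back than shut.
Start: joints at [1.224, 0.311, 0.014, 1.512, -0.004, 1.319, -0.027], TCP at [0.165, -0.525, 0.304] pointing down, gripper open.
Joint ranges: [-2.7, 2.7], [-0.3, 1.91], [-1.27, 1.3], [0.12, 2.57], [-1.44, 4.58], [0.2, 2.03], [-3.05, 3.05]. Speed limits (rad/s): [2.79, 2.79, 3.14, 3.14, 3.14, 3.14, 3.14].

## Interface

Orientations are given as a unit quaternion [w, x, y, z].
In Python, from workcell import state, viewer, hand_in gives the robot as it stands.
- The arm moves only by the shell command python3 -m pendant 'ROWS' [FORCE]. ROWS is JSON, a list of rows, each a list of 3 entries, a list of its own where there are three numbers: the finger opening in m, from 0 to 0.0854, then the shift along the tool's x, y, z in m, then the turn, a rotation vector about the tool's x, y, z in degrees. In form: [[hand, [tx, ty, tz], [ax, ay, az]], ...]. A call has 1 to 5 rows; each row shifts and turns the commanded pose from where the row before left it, along the tool's axes as they then stand; what a row does not reach is not made up. A row lasts 1/12 s, in which the tool goes at most 41.7 mm and 7.16 degrees, less where a joint would pass 70% of its speed; a pose out of reach is approached as far as the arm can. A call is refused whole if a number of a shift passes 0.0417 or a number of a turn 7.16, either way. A call with a gripper value outside its range is refused whole. The fingers move at their own pace and stop on an object; FORCE is the grip in N (left out, the last holds). Time passes only in rows, so rows that do not move let the fingers close. It gives the time, the measured TCP pose, the force, the opening and the grip force at its end, in the units of the state.
- state(): the state, without advancing time (a new reading comes with each control period).
- viewer.camera(name): name is "scene" or "top" or "wrist"; returns a dict with "image" (400x640x3 uint8, red, green, blue), "range_z" (400x640 float32, m along the optical axis (not along the pixel's ray), 0 where there is no reading), "vfov" (degrees; the focal length in pixels is half the picture's height over the tangent of half this angle, whatever the lens; pixels are square), "cx", "cy" (the principal point, pixels), "rvec" (rotation vector, rad) and "tvec" (3), from world to camera coordinates, as OpenCV has them; the wrist camera has in their place "hand_eye" (4x4, takes a point from camera to tool coordinates, whose origin is the TCP and whose axes are the flange's). Camera axes: x right, y down, z forward; pixel columns grow to the right and rows downward; lengths in m; the calibration is good to about 2 mm. A picture is of the moment at which its call begins: read the wrist's pose just before it.
- hand_in(): hands the job in; it is judged then, once.
The state is a dict: "clock": time; "joint_positions": joint angles; "qd": joint speeds; "joint_efforts": joint torques, N m; "position": TCP position; "eef_rot": TCP orientation; "force": force on the tool from outside, world axes, zero at the start; "wrist_torque": the same for the moment, N m; "opening": finger opening in m; "finger_force": force on a finger pad.
Only numpy, scipy, OpenCV 4.12 (cv2) and the standard library are available. Lean on these libraries where they do the work, as an engineer would, in place of code of your own. Each camera call takes 0.05 s, during which the arm holds its last target. There are 200 camera calls.

## Working session

There is one attempt and no reset: what is moved stays moved. The work goes in short steps, Python scripts to look and compute and a shell command to move; the robot and the scene stay as the last step left them, time stands still between calls to the robot, and variables do not carry over. Pictures are saved under pics/ and viewed, at most 10 in all, crops included, and the job is handed in when it is done.

```bash
mkdir -p pics; ls
cat > h.py <<'E'
import numpy as np, cv2, pickle
from scipy.spatial.transform import Rotation as R
from workcell import state, viewer, hand_in
def cam(n):
    s=state(); c=viewer.camera(n); c['s']=s
    h=c['image'].shape[0]; c['f']=h/2/np.tan(np.radians(c['vfov'])/2)
    if 'rvec' in c:
        Rm=cv2.Rodrigues(np.array(c['rvec'],float))[0]; c['R']=Rm.T; c['o']=-Rm.T@np.array(c['tvec'],float).ravel()
    else:
        T=np.eye(4); q=s['eef_rot']; T[:3,:3]=R.from_quat([q[1],q[2],q[3],q[0]]).as_matrix(); T[:3,3]=s['position']
        M=T@np.array(c['hand_eye']); c['R']=M[:3,:3]; c['o']=M[:3,3]
    return c
def pts(c):
    v,u=np.mgrid[:c['image'].shape[0],:c['image'].shape[1]]; z=c['range_z']
    P=np.stack([(u-c['cx'])/c['f']*z,(v-c['cy'])/c['f']*z,z],-1)
    return P@c['R'].T+c['o']
def plane(c,u,v,h):
    d=c['R']@np.array([(u-c['cx'])/c['f'],(v-c['cy'])/c['f'],1]); return c['o']+d*(h-c['o'][2])/d[2]
def save(c,n,crop=None,k=1):
    im=c['image'][...,::-1]
    if crop: im=im[crop[1]:crop[3],crop[0]:crop[2]]
    cv2.imwrite('pics/'+n+'.png',cv2.resize(im,None,fx=k,fy=k,interpolation=cv2.INTER_CUBIC))
E
python3 - <<'E'
from h import *
for n in ['scene','top']:
    c=cam(n); save(c,n+'0'); pickle.dump(c,open(n+'.pkl','wb')); print(n,c['vfov'],c['cx'],c['cy'],c['o'],[k for k in c])
s=state(); print(s)
E
```

```text
pics
scene 50.450275964259326 318.06845076320474 195.20142215452913 [ 1.55577712 -0.19368207  1.05376021] ['image', 'range_z', 'vfov', 'cx', 'cy', 'rvec', 'tvec', 's', 'f', 'R', 'o']
top 54.65392969471154 321.05424057406077 194.32346476911812 [4.16088522e-01 1.93659307e-04 1.27525055e+00] ['image', 'range_z', 'vfov', 'cx', 'cy', 'rvec', 'tvec', 's', 'f', 'R', 'o']
{'clock': 0.1, 'joint_positions': array([ 1.22430041,  0.31166691,  0.01401495,  1.5129482 , -0.00442033,
        1.31919475, -0.02722378]), 'qd': array([-0.00049689, -0.00147326, -0.00013281, -0.00323551,  0.00154419,
        0.00218803, -0.0021035 ]), 'joint_efforts': array([-1.45064359e-04, -3.80854833e+01,  1.46270720e-01, -2.31243557e+01,
        1.24287751e-02,  8.07252625e-03,  9.90498478e-06]), 'position': array([ 0.16491254, -0.52415187,  0.30289713]), 'eef_rot': array([-1.07381087e-03,  9.88407285e-01,  1.51821753e-01, -2.04527224e-04]), 'force': array([-0.47072335,  0.73949691, -0.27970813]), 'wrist_torque': array([-0.014556  ,  0.01211839,  0.02484063]), 'finger_force': 0.0, 'opening': 0.08509333308173989}
```

View pics/top0.png

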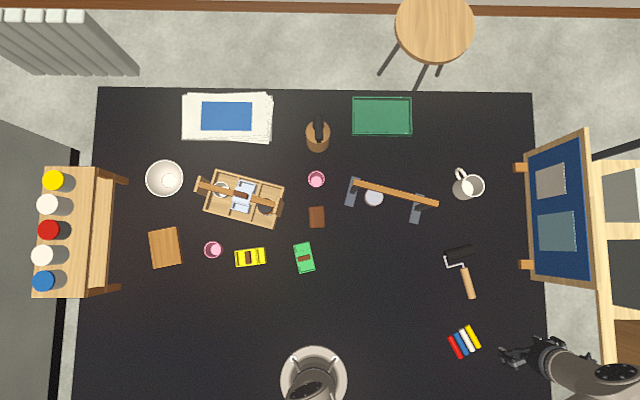

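View pics/scene0.png

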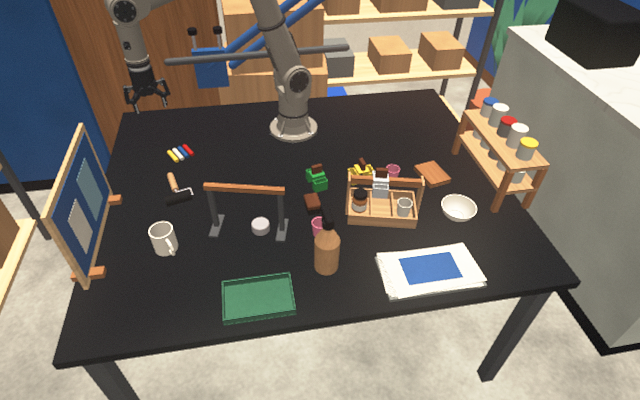

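The top view shows the caddy at about (240,197), with a silver saddle on its bar at about (243,196), and the rail at about (392,193). Saddle candidates are silver (243,196), yellow (250,257) and green (304,257). Only the silver one is aluminium and sits astride the handle, so that is the one meant. The jar looks to be at (266,205) and the white cup at (222,188). The pink cups at (316,179) and (212,250) are not meant.

Run:
```python
from h import *
c=pickle.load(open('top.pkl','rb')); save(c,'crop',(180,150,450,275),2.9)
P=pts(c); z=P[...,2]
hsv=cv2.cvtColor(c['image'],cv2.COLOR_RGB2HSV)
def fit(name,m):
    n,l,st,ce=cv2.connectedComponentsWithStats(m.astype(np.uint8))
    for i in range(1,n):
        if st[i,4]<25: continue
        q=P[l==i]; r=cv2.minAreaRect(q[:,:2].astype(np.float32)*1000)
        print(name,st[i],np.round(np.median(q,0),4),'rect',np.round(r[0],1),np.round(r[1],1),round(r[2],1),'z',np.round(np.percentile(q[:,2],[5,95]),3))
v,u=np.mgrid[:400,:640]
roi=(u>180)&(u<450)&(v>150)&(v<275)
fit('hi',roi&(z>0.135)&(z<0.24))
fit('rail',roi&(u>330)&(z>0.178)&(z<0.2))
fit('sad',roi&(u<300)&(z>0.163)&(z<0.24))
fit('tray',roi&(u<300)&(u>180)&(v<235)&(z>0.02)&(z<0.24))
print(c['range_z'][190:200,238:250].round(3))
```

```text
hi [194 176  87  38 933] [0.559  0.2127 0.1558] rect [562.7 227.6] [250.   90.2] 74.9 z [0.142 0.193]
hi [353 179  87  29 653] [ 0.5648 -0.2301  0.1894] rect [ 566.6 -230. ] [249.2  19. ] 75.4 z [0.174 0.193]
rail [353 179  87  28 599] [ 0.5652 -0.2282  0.1896] rect [ 566.6 -230. ] [249.2  19. ] 75.4 z [0.183 0.193]
sad [233 190  16  10  98] [0.557  0.2072 0.1927] rect [560.5 208.7] [39.7 21.8] 75.4 z [0.17  0.197]
tray [ 194  169   91   61 2238] [0.56   0.215  0.1091] rect [562.6 227.5] [250.4 140.1] 75.5 z [0.029 0.162]
tray [181 170   2  16  27] [0.6294 0.4266 0.047 ] rect [626.9 430. ] [47.7 12.7] 4.9 z [0.023 0.052]
[[1.123 1.128 1.125 1.121 1.124 1.129 1.125 1.122 1.123 1.126 1.122 1.124]
 [1.086 1.09  1.092 1.122 1.122 1.123 1.125 1.119 1.127 1.12  1.123 1.121]
 [1.088 1.085 1.087 1.088 1.089 1.092 1.092 1.122 1.12  1.126 1.118 1.123]
 [1.086 1.09  1.087 1.085 1.085 1.086 1.089 1.087 1.089 1.088 1.122 1.123]
 [1.089 1.086 1.085 1.087 1.087 1.087 1.086 1.089 1.088 1.086 1.104 1.124]
 [1.088 1.086 1.088 1.087 1.084 1.088 1.085 1.089 1.086 1.091 1.098 1.119]
 [1.087 1.088 1.089 1.089 1.083 1.083 1.087 1.087 1.088 1.089 1.107 1.119]
 [1.121 1.11  1.1   1.09  1.088 1.088 1.083 1.087 1.084 1.094 1.105 1.122]
 [1.122 1.119 1.118 1.122 1.121 1.108 1.1   1.088 1.088 1.098 1.111 1.122]
 [1.123 1.12  1.12  1.12  1.122 1.12  1.118 1.12  1.113 1.11  1.121 1.122]]
```

View pics/crop.png

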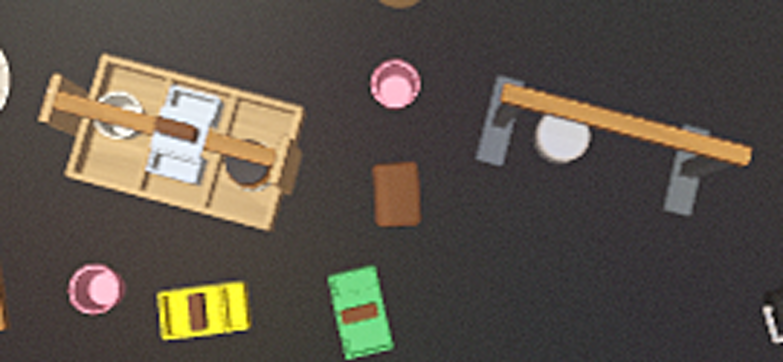

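The crop shows the silver saddle at (180,130) with its dark grip block, astride the bar. The cup is at (118,112), the jar under the bar's right end at (248,165), and the rail runs from (505,93) to (748,155). The yellow and green saddles stand separately on the bench. Next I refine the poses and work out the approach.

```bash
cat >> h.py <<'E'
def yaw_target(pos,yaw_y):
    """delta from state to tool-down pose with tool y at yaw_y deg: shift in present axes, in final axes, turn rotvec deg"""
    s=state(); q=s['eef_rot']; A=R.from_quat([q[1],q[2],q[3],q[0]])
    a=np.radians(yaw_y); y=np.array([np.cos(a),np.sin(a),0]); z=np.array([0,0,-1.]); x=np.cross(y,z)
    B=R.from_matrix(np.stack([x,y,z],1)); d=np.array(pos)-s['position']
    print('t',round(s['clock'],2),'pos',s['position'].round(4),'dworld',d.round(4),'shift now',(A.inv().apply(d)*1e3).round(1),'shift final',(B.inv().apply(d)*1e3).round(1),'turn',np.degrees((A.inv()*B).as_rotvec()).round(2),'F',s['force'].round(1),'open',round(s['opening'],4),s['finger_force'])
E
python3 - <<'E'
from h import *
c=pickle.load(open('top.pkl','rb')); P=pts(c); z=P[...,2]
v,u=np.mgrid[:400,:640]
def line(name,m):
    q=P[m]; r=cv2.minAreaRect(q[:,:2].astype(np.float32)*1000); print(name,len(q),np.round(q.mean(0),4),np.round(r[0],1),np.round(r[1],1),round(r[2],2)); vx=np.linalg.svd(q[:,:2]-q[:,:2].mean(0))[2][0]; print('  axis deg',np.degrees(np.arctan2(vx[1],vx[0])))
line('grip',(u>225)&(u<260)&(v>180)&(v<205)&(z>.186)&(z<.21))
line('bar',(u>194)&(u<285)&(v>170)&(v<220)&(z>.149)&(z<.165)&(c['image'][...,2]<110))
line('rail',(u>340)&(z>.184)&(z<.2)&(u<450)&(v>170)&(v<215))
line('spray',(u>295)&(u<335)&(v>110)&(v<160)&(z>.1))
yaw_target([.56,.209,.40],-14.6)
E
```

```text
grip 83 [0.5572 0.209  0.1933] [557.7 209.6] [39.4 15.8] 76.02
  axis deg -104.35170406853436
bar 387 [0.5633 0.2323 0.1554] [559.8 224. ] [241.4  48.8] 74.95
  axis deg 75.3382947157696
rail 562 [ 0.5662 -0.2299  0.1899] [ 566.5 -230.2] [248.8  19. ] 75.37
  axis deg 75.50016463107072
spray 550 [ 0.7445 -0.0072  0.1851] [603.6   0.8] [ 74.2 374.4] 86.87
  axis deg -0.5447397795662932
t 0.1 pos [ 0.1649 -0.5242  0.3029] dworld [0.3951 0.7332 0.0971] shift now [ 596.9 -581.   -95.9] shift final [809.1 197.5 -97.1] turn [ -0.12  -0.06 -57.93] F [-0.5  0.7 -0.3] open 0.0851 0.0
```

```bash
python3 -m pendant '[[0.06,[0,0,-0.011],[0,0,-6.4]],[0.06,[0,0,-0.011],[0,0,-6.4]],[0.06,[0,0,-0.011],[0,0,-6.4]],[0.06,[0,0,-0.011],[0,0,-6.4]],[0.06,[0,0,-0.011],[0,0,-6.4]]]' 40
python3 -m pendant '[[0.06,[0,0,-0.011],[0,0,-6.5]],[0.06,[0,0,-0.011],[0,0,-6.5]],[0.06,[0,0,-0.010],[0,0,-6.5]],[0.06,[0,0,-0.010],[0,0,-6.5]],[0.06,[0,0,0],[0,0,0]]]'
python3 -c "
from h import *
yaw_target([.5577,.2093,.40],-14.6)"
```

```text
clock: 0.52
position: [0.165, -0.5244, 0.3588]
eef_rot: [-0.001, 0.907, 0.421, 0.0]
force: [-0.2, 0.8, -0.7]
opening: 0.0601
finger_force: 0.0
clock: 0.93
position: [0.1653, -0.5252, 0.4025]
eef_rot: [0.002, 0.79, 0.613, -0.0]
force: [0.5, -0.9, -0.3]
opening: 0.0598
finger_force: 0.0
t 0.93 pos [ 0.1653 -0.5252  0.4025] dworld [ 0.3924  0.7345 -0.0025] shift now [8.091e+02 1.970e+02 8.000e-01] shift final [809.7 194.6   2.5] turn [0.11 0.15 0.17] F [ 0.5 -0.9 -0.3] open 0.0598 0.0
```

```bash
for i in 1; do
python3 -m pendant '[[0.06,[0.0324,0.0078,0],[0,0,0]],[0.06,[0.0324,0.0078,0],[0,0,0]],[0.06,[0.0324,0.0078,0],[0,0,0]],[0.06,[0.0324,0.0078,0],[0,0,0]],[0.06,[0.0324,0.0078,0],[0,0,0]]]'
python3 -m pendant '[[0.06,[0.0324,0.0078,0],[0,0,0]],[0.06,[0.0324,0.0078,0],[0,0,0]],[0.06,[0.0324,0.0078,0],[0,0,0]],[0.06,[0.0324,0.0078,0],[0,0,0]],[0.06,[0.0324,0.0078,0],[0,0,0]]]'
python3 -m pendant '[[0.06,[0.0324,0.0078,0],[0,0,0]],[0.06,[0.0324,0.0078,0],[0,0,0]],[0.06,[0.0324,0.0078,0],[0,0,0]],[0.06,[0.0324,0.0078,0],[0,0,0]],[0.06,[0.0324,0.0078,0],[0,0,0]]]'
python3 -m pendant '[[0.06,[0.0324,0.0078,0],[0,0,0]],[0.06,[0.0324,0.0078,0],[0,0,0]],[0.06,[0.0324,0.0078,0],[0,0,0]],[0.06,[0.0324,0.0078,0],[0,0,0]],[0.06,[0.0324,0.0078,0],[0,0,0]]]'
python3 -m pendant '[[0.06,[0.0324,0.0078,0],[0,0,0]],[0.06,[0.0324,0.0078,0],[0,0,0]],[0.06,[0.0324,0.0078,0],[0,0,0]],[0.06,[0.0324,0.0078,0],[0,0,0]],[0.06,[0.0324,0.0078,0],[0,0,0]]]'
python3 -m pendant '[[0.06,[0,0,0],[0,0,0]],[0.06,[0,0,0],[0,0,0]],[0.06,[0,0,0],[0,0,0]]]'
done | tail -6
python3 - <<'E'
from h import *
yaw_target([.5577,.2093,.40],-14.6)
c=cam('wrist'); save(c,'w1'); pickle.dump(c,open('w1.pkl','wb')); P=pts(c); z=P[...,2]
ok=(c['range_z']>0)
def line(name,m):
    n,l,st,ce=cv2.connectedComponentsWithStats(m.astype(np.uint8)); i=1+st[1:,4].argmax(); q=P[l==i]
    r=cv2.minAreaRect(q[:,:2].astype(np.float32)*1000); vx=np.linalg.svd(q[:,:2]-q[:,:2].mean(0),full_matrices=False)[2][0]
    print(name,len(q),np.round(q.mean(0),4),np.round(r[0],1),np.round(r[1],1),round(r[2],2),'axis',np.degrees(np.arctan2(vx[1],vx[0])))
xy=np.hypot(P[...,0]-.558,P[...,1]-.209)
line('grip',ok&(z>.186)&(z<.205)&(xy<.05))
xy=np.hypot(P[...,0]-.5626,P[...,1]-.2275)
line('bar',ok&(z>.147)&(z<.17)&(xy<.14)&(c['image'][...,2]<130))
E
```

```text
clock: 3.27
position: [0.5569, 0.2102, 0.3998]
eef_rot: [0.0, 0.791, 0.611, -0.001]
force: [0.6, -0.9, 0.8]
opening: 0.0604
finger_force: 0.0
t 3.27 pos [0.5569 0.2102 0.3998] dworld [ 0.0008 -0.0009  0.0002] shift now [-0.7  1.  -0.2] shift final [-0.7  1.  -0.2] turn [-0.08  0.1  -0.01] F [ 0.6 -0.9  0.8] open 0.0604 0.0
grip 626 [0.5567 0.2142 0.1939] [556.4 212.5] [39.9 15.9] 74.87 axis -105.04986589167117
bar 2404 [0.5799 0.3033 0.1562] [576.9 293.4] [114.2  50. ] 74.94 axis -104.35757123678745
```

View pics/w1.png

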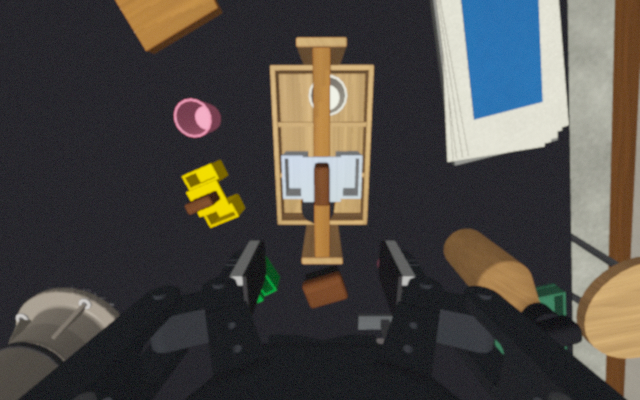

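The wrist view shows the silver saddle centred at (321,178), with its grip block at (322,185) between the fingers' centre line. Both views agree with where the TCP stands to within 2 mm, so I descend and grip.

```bash
python3 -m pendant '[[0.06,[0,0,0.026],[0,0,0]],[0.06,[0,0,0.026],[0,0,0]],[0.06,[0,0,0.026],[0,0,0]],[0.06,[0,0,0.026],[0,0,0]],[0.06,[0,0,0.026],[0,0,0]]]' 40 >/dev/null
python3 -m pendant '[[0.06,[0,0,0.015],[0,0,0]],[0.06,[0,0,0.012],[0,0,0]],[0.06,[0,0,0.006],[0,0,0]],[0.06,[0,0,0],[0,0,0]],[0.06,[0,0,0],[0,0,0]]]'
python3 -m pendant '[[0.0,[0,0,0],[0,0,0]],[0.0,[0,0,0],[0,0,0]],[0.0,[0,0,0],[0,0,0]],[0.0,[0,0,0],[0,0,0]],[0.0,[0,0,0],[0,0,0]]]' 40
python3 -m pendant '[[0.0,[0,0,0],[0,0,0]],[0.0,[0,0,0],[0,0,0]],[0.0,[0,0,0],[0,0,0]],[0.0,[0,0,0],[0,0,0]],[0.0,[0,0,0],[0,0,0]]]'
```

```text
clock: 4.15
position: [0.5576, 0.2101, 0.2388]
eef_rot: [0.0, 0.791, 0.611, 0.001]
force: [0.4, -0.0, -0.6]
opening: 0.0599
finger_force: 0.0
clock: 4.57
position: [0.5573, 0.2109, 0.2388]
eef_rot: [0.0, 0.791, 0.612, 0.001]
force: [-0.8, 0.2, 3.1]
opening: 0.0154
finger_force: 40.7
clock: 4.98
position: [0.5573, 0.2109, 0.2387]
eef_rot: [0.0, 0.791, 0.612, 0.001]
force: [-1.0, -0.5, 5.2]
opening: 0.0152
finger_force: 41.0
```

```bash
python3 -m pendant '[[0.0,[0,0,-0.005],[0,0,0]],[0.0,[0,0,-0.015],[0,0,0]],[0.0,[0,0,-0.02],[0,0,0]],[0.0,[0,0,-0.02],[0,0,0]],[0.0,[0,0,-0.02],[0,0,0]]]' >/dev/null
python3 -m pendant '[[0.0,[0,0,-0.02],[0,0,0]],[0.0,[0,0,-0.02],[0,0,0]],[0.0,[0,0,-0.02],[0,0,0]],[0.0,[0,0,-0.015],[0,0,0]],[0.0,[0,0,-0.005],[0,0,0]]]' >/dev/null
python3 -m pendant '[[0.0,[0,0,0],[0,0,0]],[0.0,[0,0,0],[0,0,0]],[0.0,[0,0,0],[0,0,0]]]'
python3 - <<'E'
from h import *
yaw_target([.5665,-.230,.40],-14.5)
c=cam('top');save(c,'t2',(180,130,340,250),4); P=pts(c); z=P[...,2]
v,u=np.mgrid[:400,:640]
m=(u>180)&(u<300)&(v>160)&(v<235)&(z>0.02)&(z<0.17); 
n,l,st,ce=cv2.connectedComponentsWithStats(m.astype(np.uint8)); i=1+st[1:,4].argmax(); print(cv2.minAreaRect(P[l==i][:,:2].astype(np.float32)*1000))
E
```

```text
clock: 6.07
position: [0.5568, 0.21, 0.396]
eef_rot: [-0.0, 0.791, 0.612, -0.002]
force: [-1.0, 0.3, -1.5]
opening: 0.0154
finger_force: 40.1
t 6.07 pos [0.5568 0.21   0.396 ] dworld [ 0.0097 -0.44    0.004 ] shift now [-423.5  119.8   -3.2] shift final [-423.5  119.5   -4. ] turn [-0.13  0.14 -0.03] F [-1.   0.3 -1.5] open 0.0154 40.14282703399658
((547.4879760742188, 168.15380859375), (127.5962142944336, 139.75242614746094), 75.57332611083984)
```

View pics/t2.png

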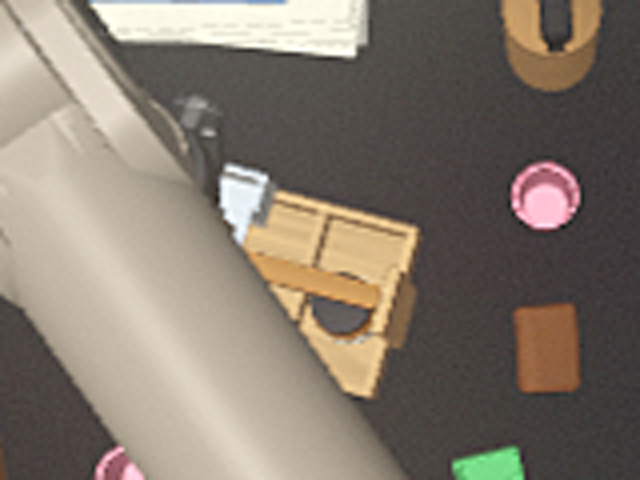

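The crop shows the saddle hanging from the gripper at about (245,200), and the caddy undisturbed with the jar in it at (343,300). Now I carry it across to the rail.

```bash
python3 -m pendant '[[0.0,[-0.0125,0.0035,0],[0,0,0]],[0.0,[-0.0265,0.0075,0],[0,0,0]],[0.0,[-0.0265,0.0075,0],[0,0,0]],[0.0,[-0.0265,0.0075,0],[0,0,0]],[0.0,[-0.0265,0.0075,0],[0,0,0]]]' >/dev/null
python3 -m pendant '[[0.0,[-0.0265,0.0075,0],[0,0,0]],[0.0,[-0.0265,0.0075,0],[0,0,0]],[0.0,[-0.0265,0.0075,0],[0,0,0]],[0.0,[-0.0265,0.0075,0],[0,0,0]],[0.0,[-0.0265,0.0075,0],[0,0,0]]]' >/dev/null
python3 -m pendant '[[0.0,[-0.0265,0.0075,0],[0,0,0]],[0.0,[-0.0265,0.0075,0],[0,0,0]],[0.0,[-0.0265,0.0075,0],[0,0,0]],[0.0,[-0.0265,0.0075,0],[0,0,0]],[0.0,[-0.0265,0.0075,0],[0,0,0]]]' >/dev/null
python3 -m pendant '[[0.0,[-0.0265,0.0075,0],[0,0,0]],[0.0,[-0.0130,0.0035,0],[0,0,0]],[0.0,[0,0,0],[0,0,0]],[0.0,[0,0,0],[0,0,0]],[0.0,[0,0,0],[0,0,0]]]'
python3 - <<'E'
from h import *
yaw_target([.5665,-.230,.40],-14.5)
c=cam('wrist');save(c,'w2'); P=pts(c); z=P[...,2]; ok=c['range_z']>0
def line(name,m):
    n,l,st,ce=cv2.connectedComponentsWithStats(m.astype(np.uint8)); i=1+st[1:,4].argmax(); q=P[l==i]
    r=cv2.minAreaRect(q[:,:2].astype(np.float32)*1000); print(name,len(q),np.round(q.mean(0),4),np.round(r[0],1),np.round(r[1],1),round(r[2],2),'axis',np.degrees(np.arctan2(*np.linalg.svd(q[:,:2]-q[:,:2].mean(0),full_matrices=False)[2][0][::-1])))
xy=np.hypot(P[...,0]-.5665,P[...,1]+.23)
line('rail',ok&(z>.183)&(z<.2)&(xy<.14))
line('saddle bridge',ok&(z>.305)&(z<.33)&(xy<.08)&(c['image'].min(-1)>110))
E
```

```text
clock: 7.78
position: [0.5669, -0.2265, 0.3977]
eef_rot: [-0.001, 0.79, 0.613, 0.001]
force: [-0.1, 0.8, -1.3]
opening: 0.0155
finger_force: 40.0
t 7.78 pos [ 0.5669 -0.2265  0.3977] dworld [-0.0004 -0.0035  0.0023] shift now [-3.5  0.5 -2.4] shift final [-3.5  0.5 -2.3] turn [-0.05 -0.12  0.15] F [-0.1  0.8 -1.3] open 0.0155 40.04518747329712
rail 2771 [ 0.5811 -0.1676  0.1904] [ 580.1 -171.6] [133.2  18. ] 75.48 axis -104.61560380716377
saddle bridge 4118 [ 0.5692 -0.214   0.3139] [ 566.7 -224.9] [51.2 90.4] 75.49 axis 165.80759542654158
```

View pics/w2.png

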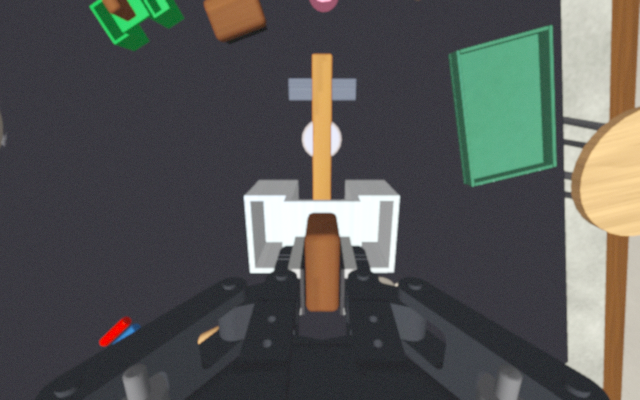

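The wrist view shows the saddle at (322,235), lined up with the rail bar at (321,130). The measured lateral error is under 1 mm, so I lower it.

```bash
python3 -m pendant '[[0.0,[0,0,0.015],[0,0,0]],[0.0,[0,0,0.025],[0,0,0]],[0.0,[0,0,0.025],[0,0,0]],[0.0,[0,0,0.02],[0,0,0]],[0.0,[0,0,0.015],[0,0,0]]]' 
python3 -m pendant '[[0.0,[0,0,0.01],[0,0,0]],[0.0,[0,0,0.006],[0,0,0]],[0.0,[0,0,0.003],[0,0,0]],[0.0,[0,0,0],[0,0,0]],[0.0,[0,0,0],[0,0,0]]]'
```

```text
clock: 8.25
position: [0.5661, -0.2265, 0.2961]
eef_rot: [-0.001, 0.79, 0.613, -0.001]
force: [-0.8, -0.1, -1.3]
opening: 0.0153
finger_force: 40.0
clock: 8.67
position: [0.5672, -0.2287, 0.28]
eef_rot: [0.001, 0.791, 0.612, 0.001]
force: [-0.8, -0.7, 0.2]
opening: 0.0156
finger_force: 40.1
```

```bash
python3 -m pendant '[[0.0,[0,0,0.002],[0,0,0]],[0.0,[0,0,0.001],[0,0,0]],[0.0,[0,0,0.001],[0,0,0]],[0.0,[0,0,0],[0,0,0]]]'
python3 -m pendant '[[0.0,[0,0,0.001],[0,0,0]],[0.0,[0,0,0],[0,0,0]],[0.0,[0,0,0.001],[0,0,0]],[0.0,[0,0,0],[0,0,0]]]'
```

```text
clock: 9.0
position: [0.5666, -0.229, 0.2749]
eef_rot: [0.0, 0.791, 0.612, -0.0]
force: [-0.3, 0.6, -1.4]
opening: 0.015
finger_force: 40.1
clock: 9.33
position: [0.5667, -0.229, 0.2729]
eef_rot: [0.0, 0.791, 0.612, 0.0]
force: [0.4, 0.9, -1.7]
opening: 0.0154
finger_force: 40.1
```

```bash
python3 -m pendant '[[0.0,[0,0,0.001],[0,0,0]],[0.0,[0,0,0],[0,0,0]],[0.0,[0,0,0],[0,0,0]]]'
python3 -m pendant '[[0.0,[0,0,0.001],[0,0,0]],[0.0,[0,0,0],[0,0,0]],[0.0,[0,0,0],[0,0,0]]]'
```

```text
clock: 9.58
position: [0.5667, -0.229, 0.2728]
eef_rot: [0.0, 0.791, 0.612, 0.0]
force: [-2.1, -0.2, 4.4]
opening: 0.0155
finger_force: 40.8
clock: 9.83
position: [0.5666, -0.2289, 0.2728]
eef_rot: [0.001, 0.791, 0.612, 0.0]
force: [-2.8, 0.3, 8.4]
opening: 0.0153
finger_force: 41.4
```

Contact with the rail at the expected height, so I ease off and open.

```bash
python3 -m pendant '[[0.0,[0,0,-0.001],[0,0,0]],[0.02,[0,0,0],[0,0,0]],[0.03,[0,0,0],[0,0,0]],[0.045,[0,0,0],[0,0,0]],[0.05,[0,0,0],[0,0,0]]]' 
python3 -m pendant '[[0.05,[0,0,0],[0,0,0]],[0.05,[0,0,-0.005],[0,0,0]],[0.05,[0,0,-0.01],[0,0,0]],[0.05,[0,0,-0.02],[0,0,0]],[0.05,[0,0,-0.02],[0,0,0]]]' >/dev/null
python3 -m pendant '[[0.05,[0,0,-0.02],[0,0,0]],[0.05,[0,0,-0.02],[0,0,0]],[0.05,[0,0,-0.02],[0,0,0]],[0.05,[0,0,-0.015],[0,0,0]],[0.05,[0,0,0],[0,0,0]]]'
python3 - <<'E'
from h import *
yaw_target([.5577,.2093,.40],-14.6)
c=cam('wrist');save(c,'w3'); P=pts(c); z=P[...,2]; ok=c['range_z']>0
def line(name,m):
    n,l,st,ce=cv2.connectedComponentsWithStats(m.astype(np.uint8)); i=1+st[1:,4].argmax(); q=P[l==i]
    r=cv2.minAreaRect(q[:,:2].astype(np.float32)*1000); print(name,len(q),np.round(q.mean(0),4),np.round(r[0],1),np.round(r[1],1),round(r[2],2)); return q
xy=np.hypot(P[...,0]-.5665,P[...,1]+.23)
q=line('bridge+pockets',ok&(z>.172)&(z<.20)&(xy<.07)&(c['image'].min(-1)>110))
A=np.c_[q[:,:2]-q[:,:2].mean(0),np.ones(len(q))]; print(np.linalg.lstsq(A,q[:,2],rcond=None)[0])
line('grip',ok&(z>.218)&(z<.24)&(xy<.05))
line('railbar',ok&(z>.183)&(z<.2)&(xy<.14)&(c['image'][...,2]<100))
E
```

```text
clock: 10.25
position: [0.5666, -0.2289, 0.2714]
eef_rot: [-0.0, 0.791, 0.612, -0.0]
force: [0.3, -0.1, 0.2]
opening: 0.0499
finger_force: 0.0
clock: 11.08
position: [0.5679, -0.2286, 0.4069]
eef_rot: [0.003, 0.791, 0.612, 0.003]
force: [0.5, 1.2, -0.3]
opening: 0.05
finger_force: 0.0
t 11.08 pos [ 0.5679 -0.2286  0.4069] dworld [-0.0102  0.4379 -0.0069] shift now [ 421.3 -119.9    6. ] shift final [ 421.2 -120.3    6.9] turn [ 0.5  -0.01  0.06] F [ 0.5  1.2 -0.3] open 0.05 0.0
bridge+pockets 2259 [ 0.567  -0.2252  0.1888] [ 566.8 -227.2] [51.8 90.3] 75.73
[0.01232988 0.02768747 0.18876656]
grip 771 [ 0.5671 -0.2261  0.2278] [ 566.9 -227.3] [39.3 15.7] 74.81
railbar 933 [ 0.5462 -0.3026  0.1904] [ 546.  -303.8] [93.6 17.8] 74.75
```

View pics/w3.png

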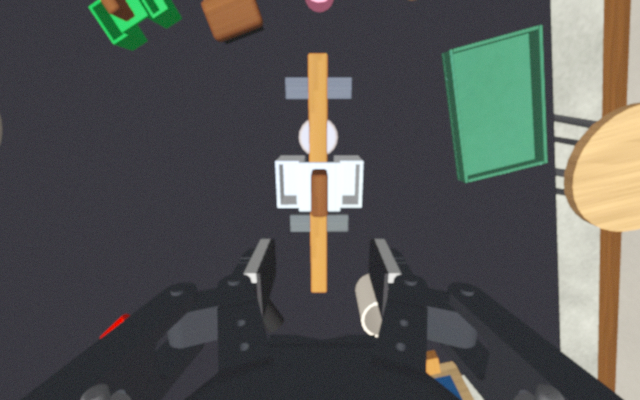

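The wrist view shows the saddle at (319,185) astride the rail at (318,170), level and free of the fingers. Back to the caddy.

```bash
python3 -m pendant '[[0.06,[0.0125,-0.0035,0],[0,0,0]],[0.06,[0.0265,-0.0075,0],[0,0,0]],[0.06,[0.0265,-0.0075,0],[0,0,0]],[0.06,[0.0265,-0.0075,0],[0,0,0]],[0.06,[0.0265,-0.0075,0],[0,0,0]]]' >/dev/null
python3 -m pendant '[[0.06,[0.0265,-0.0075,0],[0,0,0]],[0.06,[0.0265,-0.0075,0],[0,0,0]],[0.06,[0.0265,-0.0075,0],[0,0,0]],[0.06,[0.0265,-0.0075,0],[0,0,0]],[0.06,[0.0265,-0.0075,0],[0,0,0]]]' >/dev/null
python3 -m pendant '[[0.06,[0.0265,-0.0075,0],[0,0,0]],[0.06,[0.0265,-0.0075,0],[0,0,0]],[0.06,[0.0265,-0.0075,0],[0,0,0]],[0.06,[0.0265,-0.0075,0],[0,0,0]],[0.06,[0.0265,-0.0075,0],[0,0,0]]]' >/dev/null
python3 -m pendant '[[0.06,[0.0265,-0.0075,0],[0,0,0]],[0.06,[0.0130,-0.0035,0],[0,0,0]],[0.06,[0,0,0],[0,0,0]],[0.06,[0,0,0],[0,0,0]],[0.06,[0,0,0],[0,0,0]]]'
python3 - <<'E'
from h import *
c=cam('wrist');save(c,'w4'); P=pts(c); z=P[...,2]; ok=c['range_z']>0
def line(name,m):
    n,l,st,ce=cv2.connectedComponentsWithStats(m.astype(np.uint8)); i=1+st[1:,4].argmax(); q=P[l==i]
    r=cv2.minAreaRect(q[:,:2].astype(np.float32)*1000); print(name,len(q),np.round(q.mean(0),4),np.round(r[0],1),np.round(r[1],1),round(r[2],2)); return q
xy=np.hypot(P[...,0]-.5626,P[...,1]-.2275)
line('bar+up',ok&(z>.149)&(z<.165)&(xy<.16))
q=line('tray',ok&(z>.03)&(z<.06)&(xy<.16))
line('floor',ok&(z>.003)&(z<.012)&(xy<.16))
bar=np.array([.5626,.2275]); d=np.array([np.cos(np.radians(75.3)),np.sin(np.radians(75.3))])
yaw_target([*(bar-.02*d),.40],-14.7)
E
```

```text
clock: 12.8
position: [0.5571, 0.2092, 0.401]
eef_rot: [0.001, 0.791, 0.611, -0.001]
force: [0.1, -0.3, -0.3]
opening: 0.06
finger_force: 0.0
bar+up 4275 [0.5646 0.244  0.1563] [560.8 229.4] [246.3  49.5] 75.48
tray 1704 [0.6115 0.2186 0.043 ] [600.2 218.2] [231.8  58.2] 75.45
floor 1561 [0.5404 0.3123 0.0066] [541.3 311.2] [69.  49.9] 75.37
t 12.85 pos [0.5574 0.2087 0.4012] dworld [ 0.0001 -0.0006 -0.0012] shift now [-0.5  0.3  1.2] shift final [-0.5  0.3  1.2] turn [-0.01  0.12  0.02] F [ 0.1  0.3 -0.9] open 0.0598 0.0
```

View pics/w4.png

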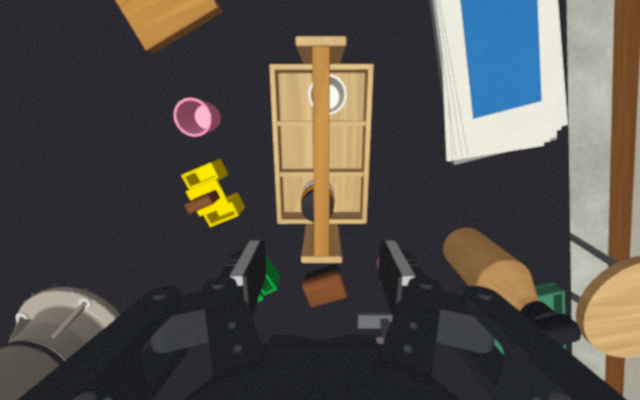

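The wrist view shows the bare bar running along (320,60–255), the jar at (318,200) and the cup at (328,95). The TCP stands over the bar, 20 mm from its middle towards the jar. Descend and grip.

```bash
python3 -m pendant '[[0.06,[0,0,0.02],[0,0,0]],[0.06,[0,0,0.03],[0,0,0]],[0.06,[0,0,0.03],[0,0,0]],[0.06,[0,0,0.03],[0,0,0]],[0.06,[0,0,0.03],[0,0,0]]]' >/dev/null
python3 -m pendant '[[0.06,[0,0,0.03],[0,0,0]],[0.06,[0,0,0.02],[0,0,0]],[0.06,[0,0,0.014],[0,0,0]],[0.06,[0,0,0],[0,0,0]],[0.06,[0,0,0],[0,0,0]]]'
python3 -m pendant '[[0.03,[0,0,0],[0,0,0]],[0.022,[0,0,0],[0,0,0]],[0.0,[0,0,0],[0,0,0]],[0.0,[0,0,0],[0,0,0]],[0.0,[0,0,0],[0,0,0]]]' 100
python3 -m pendant '[[0.0,[0,0,0],[0,0,0]],[0.0,[0,0,0],[0,0,0]],[0.0,[0,0,0],[0,0,0]],[0.0,[0,0,0],[0,0,0]],[0.0,[0,0,0],[0,0,0]]]'
python3 -m pendant '[[0.0,[0,0,-0.003],[0,0,0]],[0.0,[0,0,-0.004],[0,0,0]],[0.0,[0,0,-0.004],[0,0,0]],[0.0,[0,0,-0.004],[0,0,0]],[0.0,[0,0,0],[0,0,0]]]'
python3 -m pendant '[[0.0,[0,0,0],[0,0,0]],[0.0,[0,0,0],[0,0,0]],[0.0,[0,0,0],[0,0,0]]]'
python3 - <<'E'
from h import *
s=state(); print(s['wrist_torque'],s['force'])
c=cam('wrist'); P=pts(c); z=P[...,2]; ok=c['range_z']>0
d=np.array([np.cos(np.radians(75.4)),np.sin(np.radians(75.4))]); a=(P[...,:2]-[.562,.228])@d; b=(P[...,:2]-[.562,.228])@[d[1],-d[0]]
m=ok&(z>.14)&(z<.2)&(abs(b)<.02)&(abs(a)<.13); A=np.c_[a[m],np.ones(m.sum())]; print(m.sum(),np.ptp(a[m]),np.linalg.lstsq(A,z[m],rcond=None)[0])
E
```

```text
clock: 13.68
position: [0.5573, 0.2086, 0.1973]
eef_rot: [0.0, 0.792, 0.611, -0.001]
force: [-0.1, -0.5, 0.1]
opening: 0.0599
finger_force: 0.0
clock: 14.1
position: [0.5565, 0.2112, 0.1992]
eef_rot: [-0.0, 0.791, 0.612, 0.0]
force: [-4.8, -1.5, 4.7]
opening: 0.0161
finger_force: 98.1
clock: 14.52
position: [0.5565, 0.2112, 0.1992]
eef_rot: [-0.0, 0.791, 0.612, 0.0]
force: [-4.1, -0.4, 6.7]
opening: 0.0165
finger_force: 98.1
clock: 14.93
position: [0.5575, 0.2104, 0.2132]
eef_rot: [0.0, 0.791, 0.612, 0.0]
force: [0.8, 0.3, -7.5]
opening: 0.0166
finger_force: 97.8
clock: 15.18
position: [0.5569, 0.2104, 0.2125]
eef_rot: [-0.0, 0.791, 0.612, -0.0]
force: [0.4, -0.3, -6.9]
opening: 0.017
finger_force: 97.8
[-0.00201552  0.00119174 -0.01603182] [ 0.35282874 -0.32172834 -6.86084828]
18613 0.14163988929663862 [-0.04322541  0.17248654]
```

```bash
cat > tilt.py <<'E'
from h import *
s=state(); print('pos',s['position'].round(4),'F',s['force'].round(1),'T',s['wrist_torque'].round(3))
for n in ['wrist','top']:
    c=cam(n); pickle.dump(c,open('l_'+n+'.pkl','wb')); P=pts(c); z=P[...,2]; ok=c['range_z']>0
    t=np.radians(75.4); d=np.array([np.cos(t),np.sin(t)]); D=P[...,:2]-[.562,.228]; a=D@d; b=D@[d[1],-d[0]]
    top=s['position'][2]-.0415
    m=ok&(abs(z-top)<.012)&(abs(b)<.008)&(abs(a)<.11)&(c['image'][...,0]>c['image'][...,2]*1.5)
    if n=='wrist': m&=a>.03
    k=np.polyfit(a[m],z[m],1); r=abs(z[m]-np.polyval(k,a[m]))<.003; k=np.polyfit(a[m][r],z[m][r],1)
    print(n,'bar',m.sum(),a[m].min().round(3),a[m].max().round(3),'slope',k.round(4))
    wl=ok&(z>top-.156+.036)&(z<top-.156+.056)&(abs(a)<.13)&(abs(b)<.085)&(abs(b)>.05)
    if wl.sum()>50:
        k=np.linalg.lstsq(np.c_[a[wl],b[wl],np.ones(wl.sum())],z[wl],rcond=None)[0]; print('  wall top plane',wl.sum(),k.round(4),np.ptp(a[wl]).round(3),np.ptp(b[wl]).round(3))
E
python3 tilt.py
```

```text
pos [0.5569 0.2103 0.2125] F [ 0.7 -0.5 -6.9] T [ 0.043 -0.051 -0.037]
wrist bar 7539 0.03 0.091 slope [-0.0024  0.1697]
  wall top plane 6486 [ 0.002  -0.0021  0.0573] 0.212 0.141
top bar 76 -0.109 -0.062 slope [0.0092 0.17  ]
  wall top plane 127 [0.0051 0.0111 0.0572] 0.23 0.141
```

The caddy hangs level, with slopes under 0.01. Lift the rest of the way.

```bash
python3 -m pendant '[[0.0,[0,0,-0.003],[0,0,0]],[0.0,[0,0,-0.006],[0,0,0]],[0.0,[0,0,-0.009],[0,0,0]],[0.0,[0,0,-0.01],[0,0,0]],[0.0,[0,0,-0.01],[0,0,0]]]' >/dev/null
python3 -m pendant '[[0.0,[0,0,-0.01],[0,0,0]],[0.0,[0,0,-0.01],[0,0,0]],[0.0,[0,0,-0.01],[0,0,0]],[0.0,[0,0,-0.01],[0,0,0]],[0.0,[0,0,-0.01],[0,0,0]]]' >/dev/null
python3 -m pendant '[[0.0,[0,0,-0.009],[0,0,0]],[0.0,[0,0,-0.006],[0,0,0]],[0.0,[0,0,-0.003],[0,0,0]],[0.0,[0,0,0],[0,0,0]],[0.0,[0,0,0],[0,0,0]]]' >/dev/null
python3 -m pendant '[[0.0,[0,0,0],[0,0,0]],[0.0,[0,0,0],[0,0,0]],[0.0,[0,0,0],[0,0,0]],[0.0,[0,0,0],[0,0,0]],[0.0,[0,0,0],[0,0,0]]]'
python3 -m pendant '[[0.0,[0,0,0],[0,0,0]],[0.0,[0,0,0],[0,0,0]],[0.0,[0,0,0],[0,0,0]],[0.0,[0,0,0],[0,0,0]],[0.0,[0,0,0],[0,0,0]]]'
python3 tilt.py; python3 -c "
from h import *
save(cam('scene'),'s5',(180,90,500,290),2.5)"
```

```text
clock: 17.0
position: [0.557, 0.2105, 0.3186]
eef_rot: [-0.0, 0.791, 0.612, -0.0]
force: [0.4, 0.3, -6.7]
opening: 0.0165
finger_force: 97.9
clock: 17.42
position: [0.5571, 0.2105, 0.3189]
eef_rot: [0.0, 0.791, 0.612, 0.0]
force: [-0.4, -0.3, -7.4]
opening: 0.0161
finger_force: 97.8
pos [0.5571 0.2105 0.3189] F [-0.4 -0.3 -7.4] T [-0.011 -0.002 -0.065]
wrist bar 7594 0.03 0.091 slope [-0.0019  0.2761]
  wall top plane 6515 [ 0.0023 -0.002   0.1637] 0.212 0.141
top bar 135 -0.109 -0.046 slope [0.0063 0.276 ]
  wall top plane 124 [ 0.0016 -0.0007  0.1638] 0.23 0.14
```

View pics/s5.png

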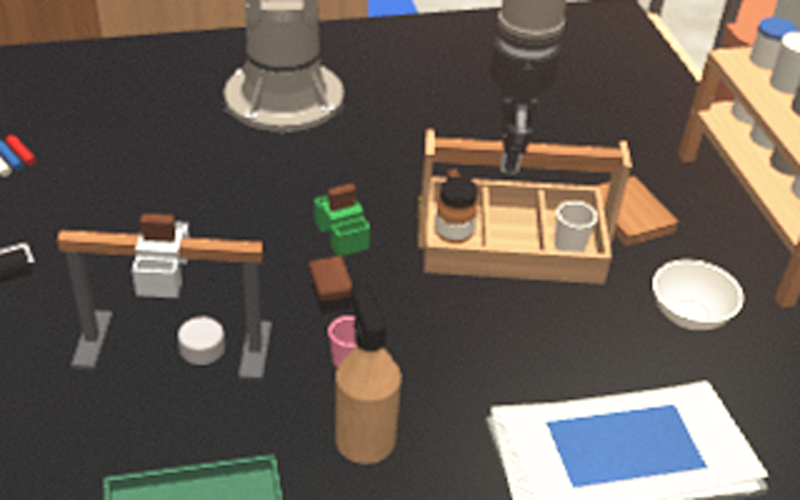

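The scene crop shows the saddle hanging level on the rail at (160,255). The caddy is held up level at (515,230), with its underside about 119 mm above the bench, the jar at (457,208) and the cup at (576,225) standing in it. Nothing else has moved, so I hand it in.

```bash
python3 -c "
from h import *
print(hand_in())"
```

```text
the job is handed in; nothing more can be done
None
```

The brush holder hangs astride the rail, let go of, and I handed the job in with the caddy held level about 119 mm above the bench, the jar and cup standing in it; no verdict came back.

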